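# Lean a printer board on the test stand and hold a sprung probe on its test pad

### The job

Pick up the flat circuit board by its grip and lean it, component side up, in the middle of the test stand: lower edge on the base behind the front lip, back on the crossbar, then let go of it. Then take the spring-tipped test probe out of its holder and hold its tip on the board's round copper test pad, with the probe square to the board, pressing gently so that the sprung tip goes in about halfway. Finish while still holding the probe there, and leave the other things on the bench where they are.

Things in the scene. Friction and masses are not known exactly. Their poses are not given: they have to be found in the camera images.
- board: Green circuit board with small parts on a thin steel carrier, 140 x 110 mm, 6 mm thick, about 0.35 kg; starts flat on the bench, parts up. Origin: centre of its underside; x along the 140 mm side, z out of the component side. Parts are at most 12 mm high; the strips on both sides (y) of the grip, 36 mm wide, have parts only 1 mm high. Either 110 mm edge may be the lower one when it leans.
- board_grip (a point): Middle of the top of the board's black upright grip, which stands on the middle of the board: 36 mm along the board's x, 14 mm thick along its y, 34 mm tall, so this point is 40 mm above the underside, on the board's z axis.
- pad (a point): Centre of the round copper test pad, 14 mm across, flush in the board's face, at x = -40, y = +28, z = 6 mm in the board's frame (axes as the board's; z is the outward normal of the face). The nearest raised parts are 27 mm or more from it.
- stand: Test stand fixed to the bench. Origin on the bench; x level, from its front lip (robot's side) to its rear crossbar, z up. Base x -80 to +90 mm, 140 mm wide (y), 8 mm thick; lip at x -70 to -60 mm, 130 mm wide, top 20 mm above the bench; level crossbar 10 mm thick, its axis at x +41, z +78 mm, on posts at y +-58 mm. The component side looks up and towards the lip.
- stand_foot (a point): Point on top of the base, 10 mm behind the lip, mid-width (x -50, z +8 mm in the stand's frame). With its lower underside edge here and its back on the crossbar the board slopes 0.70 rad (40 degrees) and its origin is at x +4, z +53 mm of the stand; nearer the lip it slopes a few degrees less.
- holder: Grey block fixed to the bench, 56 x 56 mm and 80 mm high, with a round 15 mm hole upright through its middle; the probe stands in it. Origin: centre of its underside.
- probe: Test probe of 80 g, standing upright in the holder at the start. Origin on its axis, at the underside of the 26 mm wide collar that rests on the holder's top; z runs along the axis from tip to grip. From the collar (6 mm thick) up to z = 62 mm it has a square black grip, 18 x 18 mm, its sides along x and y; below the collar a 12 mm round shaft to z = -45 mm, then the thin sprung brass tip.
- probe_tip (a point): Rounded end (6 mm across) of the sprung brass tip, on the probe's axis, 65 mm below the probe's origin when not pressed in.
- plunger (a joint): How far the sprung tip is pushed into the probe, in m: 0 free, 0.015 fully in. Pressing starts at about 0.6 N and takes 0.3 N more per mm (about 3 N halfway).
- screwdriver: Bystander: screwdriver lying on the bench.
- parts_tray: Bystander: open grey tray with compartments, 130 x 170 x 35 mm.
- spray_can: Bystander: upright can, 60 mm wide and 170 mm high.
- tape_roll: Bystander: cardboard ring lying flat, 72 mm wide, 24 mm high.
- fan: Bystander: square black cooling fan, 80 x 80 x 25 mm, lying flat.
- gear: Bystander: white plastic gear, 60 mm wide, 22 mm high, lying flat.
- roller: Bystander: black feed roller with white square end blocks, 200 mm long, 30 mm high, lying along y.
There are look-alikes about, which are no part of the job. There is more than one size of the board; the job needs the middle-sized.

How it is judged:
On the way, in this order (a step that is already met when the one before it is completed fails the run):
1. the board leans on the stand, let go of and at rest (angle between board's own z axis and vertical between 0.52 and 0.88 rad and x of board in the frame of stand between -0.02 and 0.026 m and y of board in the frame of stand between -0.03 and 0.03 m and z of board in the frame of stand between 0.038 and 0.068 m and contact force between the fingers and board below 0.05 N and linear speed of board below 0.02 m/s), for 0.3 s.
2. the probe is gripped and lifted out of its holder (z of probe_tip in the frame of holder above 0.082 m and contact force between the fingers and probe above 1 N), for 0.1 s.
At the end, for the whole second after the job is handed in: Gripper holds the probe: tip within 7 mm of the pad centre, within 12 deg of square to the board, tip in 3-12 mm, 0.8-6 N, clear of stand and holder. Board untouched by fingers, leaning at rest at 30-50 deg behind the lip, its origin in x -20..26, y +-30, z 38..68 mm of the stand (all of step 1 and distance between probe_tip and pad below 0.007 m and angle between the z axis of probe and the z axis of board, either way round below 0.21 rad and value of joint plunger between 0.003 and 0.012 m and contact force between probe and board between 0.8 and 6 N and contact force between the fingers and probe above 1 N and contact force between probe and stand below 0.05 N and contact force between probe and holder below 0.05 N); the arm keeps its last pose, push and grip.
It fails at once if the probe is pressed on the board with more than 15 N (contact force between probe and board above 15 N).
It fails at once if one of the other things on the bench is shifted by more than 30 mm (distance of any of screwdriver, parts_tray, spray_can, tape_roll, fan, gear, roller from where it was at the start of the episode above 0.03 m).
It also fails if it takes over 54 s, if anything falls off the work surface, if the arm or the gripper's body presses on something with over 40 N, if the wrist force passes 120 N, or if a joint passes its speed limit or range.

### The arm

A 7-joint arm with a two-finger parallel gripper is mounted at the origin on the work surface. World frame = base frame: x ahead of the robot, y to its left, z up, the work surface at z = 0. Lengths are in m, angles in rad, forces in N, time in s.
With the tool pointing down it reaches from about 0.4 to 0.85 m from the base axis. Payload 10.4 kg.
Tool frame: the origin (TCP) lies at the very end of the fingers, on their centre line; the grasp point (between the pads) lies manip.hold_point_z behind it (manip.hold_point_z is the distance from the TCP to the grasp point, in m); z points along the fingers, y is the direction in which the jaws open and shut (so a half turn about z gives the same grasp; the last joint's range is limited). The gripper opens to 85 mm and grips with 20 to 120 N. Pads are 22 mm wide; open, the fingers measure 114 mm over their backs; the gripper's body (76 mm by 85 mm) begins 54 mm behind the grasp point. The pads swing forward as they close: fully open they stand 13 mm farther back than shut.
Start: joints at [-1.129, 0.332, -0.065, 1.46, 0.022, 1.35, -0.088], TCP at [0.28, 0.559, 0.231] pointing down, gripper open.
Joint ranges: [-2.6, 2.6], [-0.5, 2.12], [-1.47, 1.34], [0.16, 2.42], [-1.27, 4.41], [0.06, 2.06], [-2.6, 2.6]. Speed limits (rad/s): [2.22, 2.22, 2.79, 2.79, 3.14, 3.14, 3.14].

### API

Orientations are given as a unit quaternion [x, y, z, w].
In Python, from workcell import manip gives the robot as it stands.
- The arm moves only by the tool jog_arm, never from a script. Its arguments are lists of equal length, an entry for each row: "translation": the shift along the world's x, y, z in mm, a list of three; "turn": the turn about the world's z in degrees. In form: {"translation": [[x, y, z], ...], "turn": [turn, ...]}. A call has 1 to 12 rows; each row is the pose to reach, as a shift and turn from the pose measured when the call began; what a row does not reach only later rows make up. A row lasts 1/12 s, in which the tool goes at most 41.7 mm and 7.16 degrees, less where a joint would pass 70% of its speed; a pose out of reach is approached as far as the arm can. A call with a gripper value outside its range is refused whole. "grip" is the finger opening in mm, from 0 to 85.4, set as the call begins (left out, the last holds). The fingers move at their own pace and stop on an object; "grip_force" is the grip in N (left out, the last holds). Time passes only in rows, so rows that repeat a pose let the fingers close. It gives the time, the measured TCP pose, the force and the opening at its end, in the units of the state.
- manip.get_obs(): the state, without advancing time (a new reading comes with each control period).
- manip.camera(name): name is "side" or "top"; returns a dict with "frame" (420x560x3 uint8, red, green, blue), "mtx" (3x3 intrinsics, pixels), "k1" (the pictures are not rectified: a ray, as slopes to the right and down, at radius r is drawn at 1 + k1 r^2 times it, then the intrinsics apply), "pose" (4x4, takes a point from camera to world coordinates). Camera axes: x right, y down, z forward; pixel columns grow to the right and rows downward; lengths in m; the calibration is good to about 2 mm. A picture is of the moment at which its call begins. There is no depth.
- manip.hand_in(): hands the job in, once; it reports no verdict.
Trained networks look in a picture, given as the dict that the camera call returned (one of the last four; its "shot" number tells which), for a name from the list of things; names that differ only in an ending like _2 or _b are one class to them, and where a whole thing is asked for, a point or a joint stands for the part that bears it (a point fixed in the world has none). Each returns a list of dicts, best first, with "confidence" (0 to 1); they miss things now and then, are a little off and sometimes report something else, mostly with a low value. They report only what shows in the picture. A call takes as long as a camera call. They do not tell look-alikes from the thing itself.
- manip.outline_of(picture, label): "mask" (420x560 bool, what is visible of it) and "extent" ([left, top, right, bottom] in pixels, round what is visible of it).
- manip.pinpoint(picture, label): "at" ([column, row] in pixels: a listed point, or the origin of a listed thing).
The state is a dict: "clock": time; "joint_pos": joint angles; "joint_velocities": joint speeds; "tau": joint torques, N m; "position": TCP position; "ee_rot": TCP orientation; "ft_force": force on the tool from outside, world axes, zero at the start; "torque": the same for the moment, N m; "grip_width": opening from 0.0 (shut) to 1.0 (fully open).
Only numpy, scipy, OpenCV 4.12 (cv2) and the standard library are available. Lean on these libraries where they do the work, as an engineer would, in place of code of your own. Each camera call takes 0.05 s, during which the arm holds its last target. There are 200 camera calls.

## Working session

There is one attempt and no reset: what is moved stays moved. The work goes in short steps, Python scripts to look and compute and a tool call to move; the robot and the scene stay as the last step left them, time stands still between calls to the robot, and variables do not carry over. Pictures are saved under pics/ and viewed, about 8 in all and at most 12, crops included, and the job is handed in when it is done.

Besides the shell and the picture viewer there is one more tool, called after "Call:" as a command line: name --pt "numbers of a row" for each row, then --argument value for the rest. jog_arm: Moves the arm, as the interface text tells. Its arguments: {"type":"object","properties":{"translation":{"type":"array"},"turn":{"type":"array"},"grip":{"type":"number"},"grip_force":{"type":"number"}},"required":["translation","turn"]}

```bash
mkdir -p pics; cat > h.py <<'E'
import numpy as np, cv2
from workcell import manip
from scipy.spatial.transform import Rotation as R
def ray(c,px):
    K=np.array(c["mtx"],float)
    d=np.array([(px[0]-K[0,2])/K[0,0],(px[1]-K[1,2])/K[1,1]]); s=d.copy()
    for _ in range(30): s=d/(1+c["k1"]*(s@s))
    P=np.array(c["pose"]); return P[:3,3],P[:3,:3]@np.array([s[0],s[1],1.])
def at_z(c,px,z):
    o,d=ray(c,px); return o+d*(z-o[2])/d[2]
def proj(c,p):
    P=np.array(c["pose"]); q=P[:3,:3].T@(np.asarray(p,float)-P[:3,3]); s=q[:2]/q[2]; s=s*(1+c["k1"]*(s@s))
    K=np.array(c["mtx"]); return np.array([K[0,0]*s[0]+K[0,2],K[1,1]*s[1]+K[1,2]])
def tri(c1,p1,c2,p2):
    (o1,d1),(o2,d2)=ray(c1,p1),ray(c2,p2); t=np.linalg.lstsq(np.c_[d1,-d2],o2-o1,rcond=None)[0]
    a,b=o1+d1*t[0],o2+d2*t[1]; return (a+b)/2,np.linalg.norm(a-b)
def save(c,n,box=None,s=1):
    f=c["frame"][...,::-1]
    if box: f=f[box[1]:box[3],box[0]:box[2]]
    cv2.imwrite(f"pics/{n}.png",cv2.resize(f,None,fx=s,fy=s,interpolation=cv2.INTER_CUBIC))
E
python3 - <<'E'
from h import *
o=manip.get_obs(); print({k:np.round(v,3) for k,v in o.items()}, manip.hold_point_z)
t=manip.camera("top"); s=manip.camera("side")
for c,n in((t,"top0"),(s,"side0")):
    save(c,n); print(n,np.round(c["pose"],3).tolist(),np.round(c["mtx"],1).tolist(),c["k1"])
    for l in["board","board_grip","pad","stand","stand_foot","holder","probe","probe_tip"]:
        print(l,[(np.round(d["at"],1).tolist(),round(d["confidence"],2)) for d in manip.pinpoint(c,l)])
cv2.imwrite("pics/both.png",cv2.resize(np.vstack([t["frame"],s["frame"]])[...,::-1],None,fx=.71,fy=.71,interpolation=cv2.INTER_AREA))
E
```

```text
{'clock': np.float64(0.0), 'joint_pos': array([-1.129,  0.333, -0.065,  1.461,  0.022,  1.35 , -0.089]), 'joint_velocities': array([-0.001, -0.001,  0.001, -0.002, -0.001, -0.   , -0.002]), 'tau': array([-1.0000e-03, -6.2543e+01,  4.8000e-02, -3.9161e+01,  1.6000e-02,
        1.0000e-02,  0.0000e+00]), 'position': array([0.28 , 0.558, 0.23 ]), 'ee_rot': array([ 0.23 ,  0.973, -0.001, -0.   ]), 'ft_force': array([-0.126,  0.423,  0.4  ]), 'torque': array([-0.035,  0.009, -0.009]), 'grip_width': np.float64(1.0)} 0.0187
top0 [[-0.035, -0.979, 0.202, 0.239], [-0.999, 0.034, -0.011, 0.033], [0.004, -0.202, -0.979, 1.407], [0.0, 0.0, 0.0, 1.0]] [[460.7, 0.0, 282.1], [0.0, 460.7, 201.9], [0.0, 0.0, 1.0]] -0.03338469280349043
board [([391.3, 215.9], 0.74), ([390.4, 293.8], 0.67)]
board_grip [([394.8, 213.0], 0.8), ([391.7, 289.4], 0.76), ([343.4, 213.7], 0.57)]
pad [([382.5, 231.5], 0.91), ([323.9, 220.5], 0.75), ([366.5, 288.5], 0.61), ([288.7, 193.4], 0.43)]
stand [([282.3, 177.8], 0.74)]
stand_foot []
holder [([197.8, 216.8], 0.59), ([196.3, 211.4], 0.5)]
probe [([196.0, 211.2], 0.44), ([458.9, 231.1], 0.25)]
probe_tip [([199.1, 211.2], 0.29), ([199.7, 216.5], 0.24)]
side0 [[0.874, -0.296, 0.386, -0.112], [-0.486, -0.562, 0.67, -1.106], [0.018, -0.772, -0.635, 1.128], [0.0, 0.0, 0.0, 1.0]] [[443.0, 0.0, 277.2], [0.0, 443.0, 208.5], [0.0, 0.0, 1.0]] -0.008168360587796247
board [([243.3, 307.1], 0.89), ([310.8, 284.3], 0.85), ([282.7, 256.2], 0.65)]
board_grip [([307.9, 278.8], 0.81), ([242.5, 296.0], 0.81), ([284.4, 248.8], 0.8)]
pad [([277.4, 248.0], 0.8), ([291.7, 280.5], 0.58), ([237.2, 289.3], 0.57)]
stand [([290.9, 216.8], 0.61)]
stand_foot [([279.9, 221.0], 0.61), ([292.5, 216.5], 0.37)]
holder [([240.7, 189.6], 0.7)]
probe [([246.6, 235.9], 0.61), ([238.3, 171.0], 0.49)]
probe_tip []
```

View pics/top0.png

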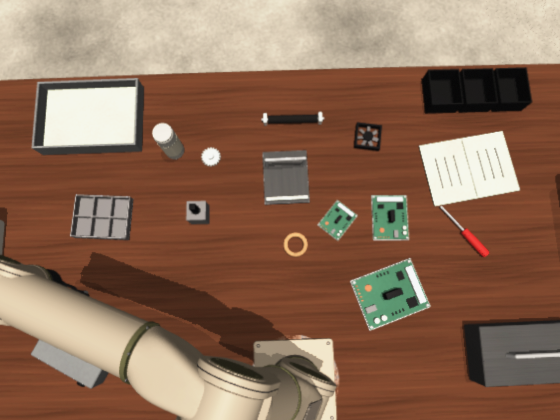

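View pics/side0.png

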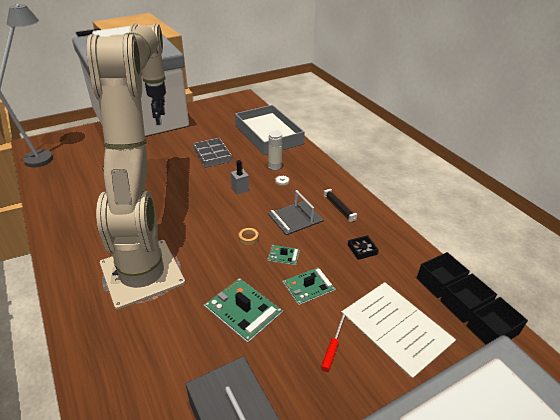

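```bash
python3 - <<'E'
from h import *
t=manip.camera("top"); s=manip.camera("side")
for c,n in((t,"top"),(s,"side")):
  for l in["board","stand","holder","probe"]:
    for d in manip.outline_of(c,l):
        m=d["mask"].astype(np.uint8)
        if m.sum()<10: continue
        cn=max(cv2.findContours(m,0,2)[0],key=cv2.contourArea)
        z={"board":.005,"stand":.008,"holder":.08,"probe":.14}[l]
        w=np.array([at_z(c,p,z)[:2] for p in cn[:,0].astype(float)])
        r=cv2.minAreaRect((w*1000).astype(np.float32))
        print(n,l,round(d["confidence"],2),np.round(d["extent"]),"rect mm",np.round(r[0]),np.round(r[1]),round(r[2],1))
a=t["frame"][180:250,360:420]; b=t["frame"][145:210,255:315]
cr=np.hstack([cv2.resize(t["frame"][y:y+70,x:x+60],None,fx=6,fy=6,interpolation=2) for y,x in((182,360),(143,256))])
cv2.imwrite("pics/crop1.png",cr[...,::-1])
cr=np.hstack([cv2.resize(s["frame"][y:y+70,x:x+70],None,fx=5,fy=5,interpolation=2) for y,x in((180,262),(145,205))])
cv2.imwrite("pics/crop2.png",cr[...,::-1])
g,e=tri(t,(394.8,213),s,(307.9,278.8));print("grip",g,e)
g=at_z(t,(382.5,231.5),.006);print("pad",g, at_z(s,(291.7,280.5),.006))
E
```

```text
top board 0.83 [348. 256. 431. 332.] rect mm [ 237. -295.] [157. 201.] 18.0
top board 0.77 [317. 200. 356. 238.] rect mm [ 468. -152.] [ 81. 102.] 50.8
top board 0.73 [375. 196. 409. 241.] rect mm [ 468. -312.] [111. 141.] 88.0
top board 0.53 [442. 207. 488. 255.] rect mm [ 383. -568.] [103.  28.] 38.8
top stand 0.78 [260. 150. 310. 203.] rect mm [609.   3.] [180. 142.] 2.6
top stand 0.6 [260. 116. 325. 124.] rect mm [799. -26.] [197.  38.] 89.2
top holder 0.74 [187. 199. 208. 227.] rect mm [491. 265.] [65. 66.] 89.8
top holder 0.61 [285. 233. 311. 260.] rect mm [389. -16.] [67. 67.] 87.9
side board 0.84 [206. 278. 281. 345.] rect mm [ 238. -299.] [159. 200.] 18.4
side board 0.63 [269. 248. 300. 264.] rect mm [ 466. -154.] [ 84. 100.] 49.0
side board 0.55 [284. 266. 334. 304.] rect mm [ 468. -317.] [109. 140.] 87.2
side stand 0.89 [267. 189. 325. 238.] rect mm [608.  27.] [197. 211.] 0.8
side holder 0.65 [232. 171. 246. 193.] rect mm [476. 224.] [164.  69.] 65.5
side probe 0.54 [238. 160. 244. 177.] rect mm [480. 234.] [99. 16.] 64.5
grip [ 0.46901709 -0.31960726  0.03909251] 0.012676069117912615
pad [ 0.42446999 -0.28787415  0.006     ] [ 0.42818772 -0.27548917  0.006     ]
```

View pics/crop1.png

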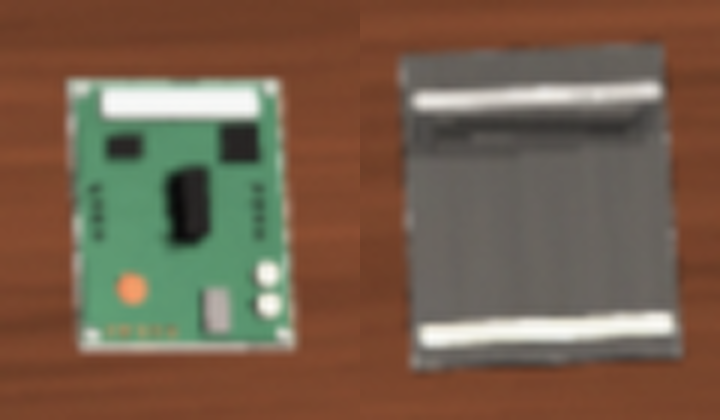

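View pics/crop2.png

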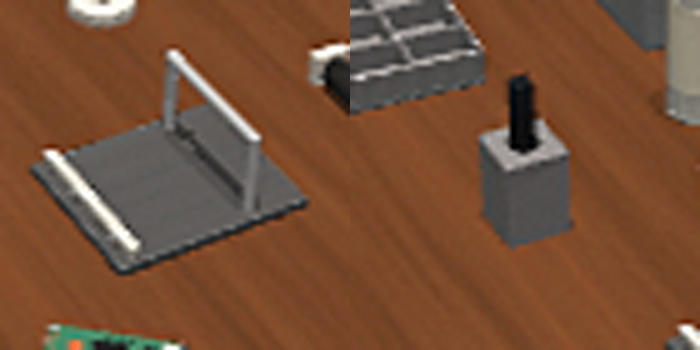

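```bash
python3 - <<'E'
from h import *
t=manip.camera("top"); s=manip.camera("side")
f=lambda x,y:(256+(x-360)/6,143+y/6)
C=[at_z(t,f(*p),.008) for p in((400,53),(664,45),(682,358),(411,368))];print("base",np.round(C,4).tolist(),np.mean(C,0))
L=[at_z(t,f(*p),.02) for p in((418,337),(675,323))];print("lip",np.round(L,4).tolist())
B=[at_z(t,f(*p),.083) for p in((412,100),(662,90))];print("bar",np.round(B,4).tolist())
g=lambda x,y:(262+x/5,180+y/5)
print("side bar",np.round([at_z(s,g(*p),.083) for p in((174,55),(253,140))],4).tolist())
print("side lip",np.round([at_z(s,g(*p),.02) for p in((47,153),(136,244))],4).tolist())
h=lambda x,y:(205+(x-350)/5,145+y/5)
print("holder top side",at_z(s,h(526,143),.08),"probe top side",at_z(s,h(520,80),.142))
print("holder corners", np.round([at_z(s,h(*p),.08) for p in((480,135),(518,166),(570,150),(537,118))],4).tolist())
print("probe tri",tri(t,(196,211.2),s,(238.3,171.0)))
save(t,"hold",(180,190,220,235),10)
E
```

```text
base [[0.6917, 0.0731, 0.008], [0.6914, -0.0666, 0.008], [0.5221, -0.0681, 0.008], [0.5217, 0.072, 0.008]] [0.60673777 0.00257757 0.008     ]
lip [[0.5353, 0.0676, 0.02], [0.5382, -0.0646, 0.02]]
bar [[0.6428, 0.0656, 0.083], [0.6437, -0.0592, 0.083]]
side bar [[0.6427, 0.0547, 0.083], [0.6408, -0.0628, 0.083]]
side lip [[0.5344, 0.0621, 0.02], [0.5424, -0.0625, 0.02]]
holder top side [0.49963137 0.26812724 0.08      ] probe top side [0.49704242 0.26887595 0.142     ]
holder corners [[0.471, 0.2961, 0.08], [0.4799, 0.2418, 0.08], [0.5272, 0.2424, 0.08], [0.5234, 0.2968, 0.08]]
probe tri (array([0.49109041, 0.2682346 , 0.09547401]), np.float64(0.001147183365371252))
```

View pics/hold.png

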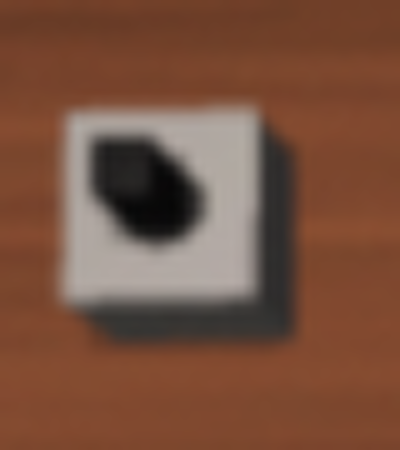

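Call:
jog_arm --pt "15 -35 0" --pt "31 -71 0" --pt "47 -107 0" --pt "63 -142 0" --pt "79 -178 0" --pt "95 -214 0" --pt "111 -249 0" --pt "126 -285 0" --pt "142 -321 0" --pt "158 -356 0" --pt "174 -392 0" --pt "190 -428 0" --turn '[2,4,6,8,10,12,14,16,18,20,23,25]' --grip 85 --grip_force 40

```text
clock: 2.5
position: [0.4706, 0.1289, 0.2317]
ee_rot: [0.013, 1.0, 0.0, 0.0]
ft_force: [0.1, 1.2, 0.1]
grip_width: 0.993
```

Call:
jog_arm --pt "0 -38 0" --pt "0 -76 0" --pt "0 -114 0" --pt "0 -152 0" --pt "0 -190 0" --pt "0 -228 0" --pt "0 -266 0" --pt "0 -304 0" --pt "-1 -342 -10" --pt "-2 -380 -30" --pt "-2 -420 -60" --pt "-2 -444 -100" --turn '[0,0,0,0,0,0,0,0,0,0,0,0]'

```text
clock: 3.5
position: [0.469, -0.3112, 0.1443]
ee_rot: [0.014, 1.0, -0.001, 0.002]
ft_force: [0.7, 0.3, 0.5]
grip_width: 0.996
```

```bash
python3 - <<'E'
from h import *
t=manip.camera("top"); s=manip.camera("side")
print(manip.get_obs()["position"])
save(s,"s1",(262,180,342,240),8)
E
```

```text
[ 0.46469134 -0.31001376  0.1381956 ]
```

View pics/s1.png

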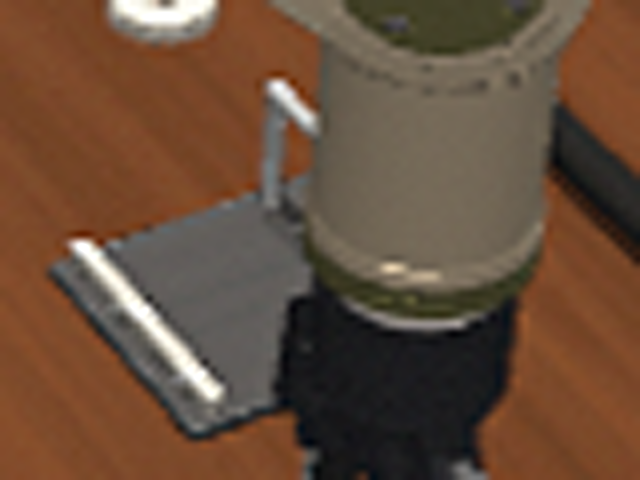

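Call:
jog_arm --pt "3 -5 -20" --pt "3 -5 -45" --pt "3 -5 -70" --pt "3 -5 -90" --pt "3 -5 -105" --pt "3 -5 -115" --pt "3 -5 -121" --pt "3 -5 -124" --pt "3 -5 -124" --pt "3 -5 -124" --turn '[0,0,0,0,0,0,0,0,0,0]'

```text
clock: 4.43
position: [0.4682, -0.3152, 0.015]
ee_rot: [0.015, 1.0, 0.0, -0.003]
ft_force: [0.1, -0.1, 0.4]
grip_width: 0.994
```

```bash
python3 - <<'E'
from h import *
s=manip.camera("side")
o=manip.get_obs();print(o["position"],o["ft_force"])
save(s,"s2",(260,230,360,310),7)
E
```

```text
[ 0.46828377 -0.31527393  0.01514065] [-0.57381072  0.10109733 -0.61623294]
```

View pics/s2.png

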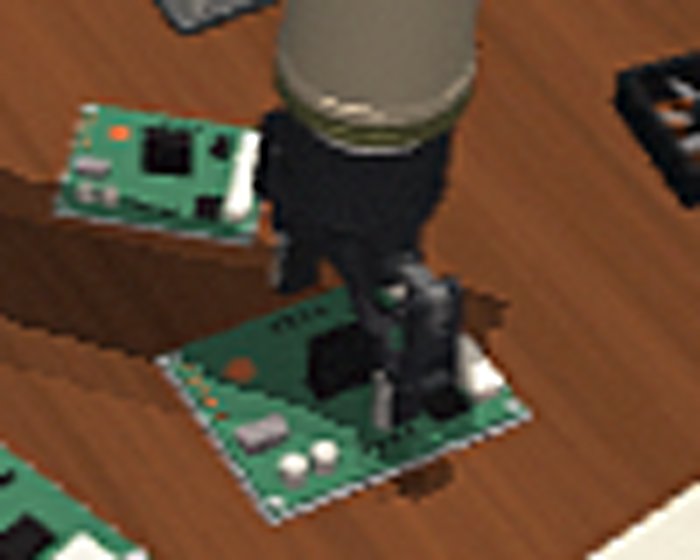

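Call:
jog_arm --pt "0 0 -2" --pt "0 0 -2" --pt "0 0 -2" --pt "0 0 -2" --pt "0 0 -2" --pt "0 0 -2" --pt "0 0 -2" --pt "0 0 -2" --pt "0 0 -2" --pt "0 0 -2" --turn '[0,0,0,0,0,0,0,0,0,0]' --grip 5 --grip_force 40

```text
clock: 5.32
position: [0.4684, -0.3152, 0.0133]
ee_rot: [0.015, 1.0, 0.0, -0.003]
ft_force: [-1.2, 2.6, 4.8]
grip_width: 0.157
```

Call:
jog_arm --pt "0 0 15" --pt "0 0 40" --pt "0 0 70" --pt "0 0 100" --pt "10 20 130" --pt "24 50 147" --pt "38 80 147" --pt "52 112 147" --pt "66 144 147" --pt "80 176 147" --pt "94 208 147" --pt "108 240 147" --turn '[0,0,0,0,0,0,1,1,1,2,2,2]'

```text
clock: 6.32
position: [0.5762, -0.0736, 0.1596]
ee_rot: [-0.002, 1.0, 0.0, -0.004]
ft_force: [1.4, 0.5, -4.6]
grip_width: 0.152
```

Call:
jog_arm --pt "0 0 0" --pt "12 22 0" --pt "22 44 0" --pt "30 62 0" --pt "36 76 0" --pt "36 76 0" --pt "36 76 0" --turn '[0,0,0,0,0,0,0]'

```text
clock: 6.9
position: [0.612, 0.0029, 0.1587]
ee_rot: [-0.003, 1.0, -0.0, -0.004]
ft_force: [-0.6, -0.6, -3.6]
grip_width: 0.161
```

```bash
python3 - <<'E'
from h import *
s=manip.camera("side"); t=manip.camera("top")
o=manip.get_obs();print(o["clock"],o["position"],o["ee_rot"],o["ft_force"],o["grip_width"])
for c in(s,t):
  for l in["board","pad","stand"]: print(l,[(np.round(d["at"],1).tolist(),round(d["confidence"],2)) for d in manip.pinpoint(c,l)])
cr=np.hstack([cv2.resize(f[y:y+80,x:x+80],None,fx=5,fy=5,interpolation=2) for f,y,x in((s["frame"],165,260),(t["frame"],140,240))])
cv2.imwrite("pics/s3.png",cr[...,::-1])
E
```

```text
7.0 [0.61179696 0.00101707 0.15924299] [-1.32250828e-03  9.99991498e-01 -3.44707972e-04 -3.89053955e-03] [ 0.50449325 -0.3335457  -4.24238951] 0.15415460950450258
board [([241.3, 307.4], 0.76), ([296.7, 184.5], 0.69), ([281.5, 254.8], 0.68)]
pad [([277.3, 247.8], 0.76), ([281.7, 182.4], 0.63)]
stand [([289.2, 218.8], 0.73)]
board [([392.4, 291.7], 0.96), ([336.9, 219.0], 0.95)]
pad [([366.3, 287.5], 0.72), ([322.4, 219.1], 0.57)]
stand [([369.3, 137.8], 0.19)]
```

View pics/s3.png

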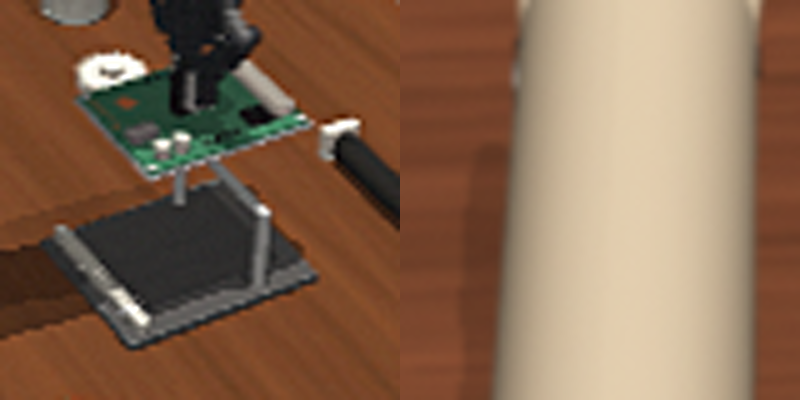

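Call:
jog_arm --pt "0 0 -20" --pt "0 0 -42" --pt "0 0 -56" --pt "0 0 -62" --pt "-1 0 -65" --pt "-3 0 -68" --pt "-6 0 -71" --pt "-9 0 -75" --pt "-9 0 -75" --turn '[0,0,0,0,0,0,0,0,0]' --grip_force 25

```text
clock: 8.05
position: [0.6051, 0.0018, 0.0871]
ee_rot: [-0.002, 1.0, 0.0, -0.001]
ft_force: [-1.3, 0.9, 6.6]
grip_width: 0.155
```

```bash
python3 - <<'E'
from h import *
s=manip.camera("side")
o=manip.get_obs();print(o["clock"],o["position"],o["ft_force"],o["torque"],o["grip_width"])
save(s,"s4",(255,155,345,240),7)
E
```

```text
8.1 [0.60507519 0.00178224 0.0871284 ] [-0.90574863  0.64301341  5.31521192] [ 0.0075019  -0.27912569 -0.00802681] 0.1538285155383106
```

View pics/s4.png

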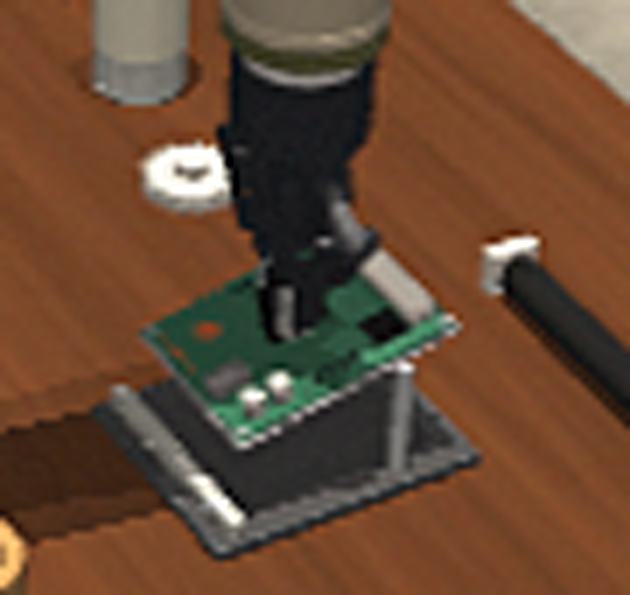

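Call:
jog_arm --pt "-3 0 -4" --pt "-6 0 -8" --pt "-9 0 -11" --pt "-12 0 -15" --pt "-15 0 -19" --pt "-18 0 -23" --pt "-21 0 -27" --pt "-22 0 -29" --pt "-22 0 -29" --turn '[0,0,0,0,0,0,0,0,0]'

```text
clock: 8.85
position: [0.5848, 0.0017, 0.0601]
ee_rot: [-0.001, 1.0, 0.001, 0.001]
ft_force: [-0.5, 0.0, 4.1]
grip_width: 0.153
```

```bash
cat > tilt.py <<'E'
from h import *
s=manip.camera("side")
o=manip.get_obs();print(o["clock"],o["position"],o["ft_force"],o["torque"],o["grip_width"])
for l in["board","pad","board_grip"]: print(l,[(np.round(d["at"],1).tolist(),round(d["confidence"],2)) for d in manip.pinpoint(s,l)])
S=np.array([.602,.002,0])
for a in(30,34,37,40,43):
    b=np.radians(a);u=np.array([np.cos(b),0,np.sin(b)]);n=np.array([-np.sin(b),0,np.cos(b)]);y=np.array([0,1,0])
    c=S+[.041,0,.078]+.005*n; 
    e=c-u*(c[2]-.008)/u[2]; O=e+.07*u
    print(a,"org",np.round(O-S,3),"px org",proj(s,O).round(1),"pad",proj(s,O-.04*u+.028*y+.006*n).round(1),"corners(lo+y,lo-y,hi+y,hi-y)",[proj(s,O+i*.07*u+j*.055*y+.006*n).round(0).tolist() for i in(-1,1) for j in(1,-1)])
E
python3 tilt.py
```

```text
8.9 [0.58472978 0.00168165 0.06011657] [-1.02726585 -0.29968627  4.78927595] [ 0.15917663 -0.16921357  0.10530222] 0.1509718081163296
board [([283.8, 258.2], 0.93), ([244.2, 307.2], 0.88), ([340.1, 205.0], 0.62), ([294.9, 204.6], 0.56)]
pad [([238.3, 289.5], 0.93), ([275.8, 248.4], 0.85), ([289.4, 207.0], 0.72), ([283.2, 208.0], 0.69)]
board_grip [([238.9, 298.6], 0.98), ([282.5, 249.3], 0.71), ([291.3, 202.7], 0.63)]
30 org [-0.03   0.     0.043] px org [287.7 211.9] pad [275.5 213.6] corners(lo+y,lo-y,hi+y,hi-y) [[266.0, 215.0], [280.0, 231.0], [294.0, 192.0], [309.0, 207.0]]
34 org [-0.014  0.     0.047] px org [291.3 209.8] pad [279.3 212. ] corners(lo+y,lo-y,hi+y,hi-y) [[270.0, 213.0], [284.0, 230.0], [297.0, 189.0], [312.0, 205.0]]
37 org [-0.004  0.     0.05 ] px org [293.5 208.5] pad [281.7 211. ] corners(lo+y,lo-y,hi+y,hi-y) [[273.0, 212.0], [287.0, 229.0], [298.0, 187.0], [314.0, 203.0]]
40 org [0.003 0.    0.053] px org [295.2 207.3] pad [283.6 210.1] corners(lo+y,lo-y,hi+y,hi-y) [[275.0, 212.0], [289.0, 228.0], [299.0, 186.0], [315.0, 201.0]]
43 org [0.01  0.    0.056] px org [296.7 206.3] pad [285.3 209.3] corners(lo+y,lo-y,hi+y,hi-y) [[277.0, 211.0], [291.0, 228.0], [300.0, 184.0], [316.0, 200.0]]
```

Call:
jog_arm --pt "-1 0 -2" --pt "-2 0 -4" --pt "-2 0 -5" --pt "-2 0 -5" --turn '[0,0,0,0]'

```text
clock: 9.38
position: [0.5842, 0.0017, 0.0567]
ee_rot: [-0.001, 1.0, 0.001, 0.002]
ft_force: [-1.7, -0.4, 6.2]
grip_width: 0.156
```

```bash
python3 tilt.py | head -5; python3 - <<'E'
from h import *
s=manip.camera("side"); save(s,"s5",(255,155,345,240),7)
E
```

```text
9.4333 [0.58423935 0.00170514 0.05672268] [-0.95550675 -0.02035468  5.73120108] [ 0.20578933 -0.25330268  0.12532331] 0.1567203335635402
board [([283.2, 256.7], 0.96), ([244.3, 305.7], 0.78), ([297.7, 205.9], 0.73), ([242.2, 172.2], 0.68), ([209.9, 157.2], 0.54)]
pad [([278.4, 210.6], 0.94), ([239.4, 288.9], 0.94), ([275.7, 252.5], 0.81)]
board_grip [([286.9, 205.0], 0.77), ([283.0, 247.7], 0.67), ([241.7, 296.9], 0.6), ([275.2, 168.8], 0.48)]
30 org [-0.03   0.     0.043] px org [287.7 211.9] pad [275.5 213.6] corners(lo+y,lo-y,hi+y,hi-y) [[266.0, 215.0], [280.0, 231.0], [294.0, 192.0], [309.0, 207.0]]
```

View pics/s5.png

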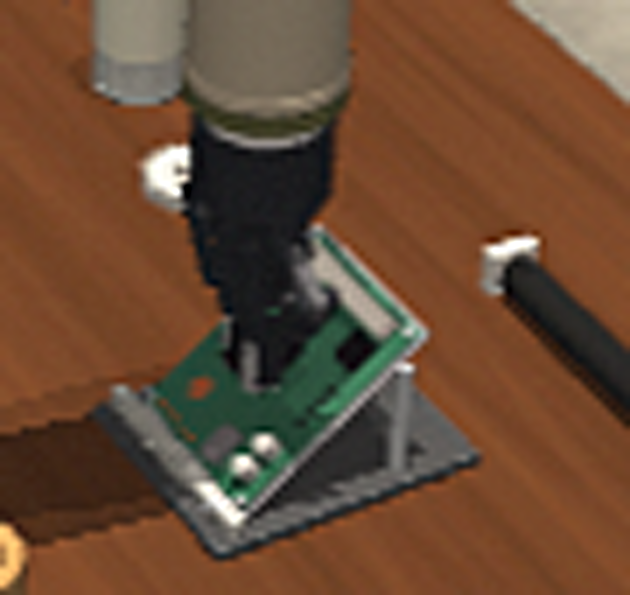

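Call:
jog_arm --pt "0 0 0" --pt "0 0 0" --pt "0 0 1" --pt "0 0 1" --pt "0 0 2" --pt "0 0 2" --pt "0 0 3" --pt "0 0 5" --pt "0 0 20" --pt "0 0 45" --pt "0 0 80" --pt "0 0 110" --turn '[0,0,0,0,0,0,0,0,0,0,0,0]' --grip 85

```text
clock: 10.63
position: [0.584, 0.0015, 0.1684]
ee_rot: [-0.001, 1.0, 0.001, 0.002]
ft_force: [1.2, 0.6, -0.2]
grip_width: 0.995
```

```bash
python3 tilt.py
```

```text
10.6833 [0.58697239 0.00132041 0.17465831] [ 2.8013756  -0.01738563  6.03699878] [-0.02142433 -0.2096461   0.00509256] 0.9993864482018417
board [([296.4, 204.5], 0.87), ([283.1, 256.5], 0.78), ([242.7, 304.3], 0.73), ([239.8, 172.5], 0.49)]
pad [([236.6, 286.1], 0.76), ([278.7, 247.7], 0.64)]
board_grip [([289.7, 206.8], 0.9), ([286.5, 250.1], 0.7), ([240.3, 296.0], 0.63)]
30 org [-0.03   0.     0.043] px org [287.7 211.9] pad [275.5 213.6] corners(lo+y,lo-y,hi+y,hi-y) [[266.0, 215.0], [280.0, 231.0], [294.0, 192.0], [309.0, 207.0]]
34 org [-0.014  0.     0.047] px org [291.3 209.8] pad [279.3 212. ] corners(lo+y,lo-y,hi+y,hi-y) [[270.0, 213.0], [284.0, 230.0], [297.0, 189.0], [312.0, 205.0]]
37 org [-0.004  0.     0.05 ] px org [293.5 208.5] pad [281.7 211. ] corners(lo+y,lo-y,hi+y,hi-y) [[273.0, 212.0], [287.0, 229.0], [298.0, 187.0], [314.0, 203.0]]
40 org [0.003 0.    0.053] px org [295.2 207.3] pad [283.6 210.1] corners(lo+y,lo-y,hi+y,hi-y) [[275.0, 212.0], [289.0, 228.0], [299.0, 186.0], [315.0, 201.0]]
43 org [0.01  0.    0.056] px org [296.7 206.3] pad [285.3 209.3] corners(lo+y,lo-y,hi+y,hi-y) [[277.0, 211.0], [291.0, 228.0], [300.0, 184.0], [316.0, 200.0]]
```

Call:
jog_arm --pt "-8 14 20" --pt "-20 44 40" --pt "-32 74 55" --pt "-44 104 55" --pt "-56 134 55" --pt "-68 164 55" --pt "-76 194 55" --pt "-82 224 55" --pt "-87 250 55" --pt "-87 262 55" --pt "-87 267 55" --pt "-87 267 55" --turn '[0,0,0,0,0,0,0,0,0,0,0,0]'

```text
clock: 11.83
position: [0.4974, 0.2689, 0.2213]
ee_rot: [-0.002, 1.0, 0.001, 0.003]
ft_force: [1.1, -1.1, 0.9]
grip_width: 0.997
```

```bash
python3 - <<'E'
from h import *
t=manip.camera("top"); s=manip.camera("side")
o=manip.get_obs();print(o["clock"],o["position"],o["ft_force"],o["joint_pos"])
print("holder top",at_z(t,(196.1,210.5),.08),"probe top",at_z(t,(192.5,206.5),.142))
print("can top",at_z(t,(164,132),.17),"gear",at_z(t,(211,157),.022))
for c in(t,s):
  for l in["board","pad","board_grip","probe","holder","stand","spray_can"]: print(l,[(np.round(d["at"],1).tolist(),round(d["confidence"],2)) for d in manip.pinpoint(c,l)])
S=np.array([.602,.002,0])
for a in(34,37,40,43):
    b=np.radians(a);u=np.array([np.cos(b),0,np.sin(b)]);n=np.array([-np.sin(b),0,np.cos(b)]);y=np.array([0,1,0])
    c=S+[.041,0,.078]+.005*n; 
    e=c-u*(c[2]-.008)/u[2]; O=e+.07*u
    for q in(t,s): print(a,"org",proj(q,O).round(1),"pad",proj(q,O-.04*u+.028*y+.006*n).round(1),"grip",proj(q,O+.04*n).round(1))
cr=np.hstack([cv2.resize(f[y:y+80,x:x+80],None,fx=5,fy=5,interpolation=2) for f,y,x in((s["frame"],165,255),(t["frame"],140,245))])
cv2.imwrite("pics/s6.png",cr[...,::-1])
E
```

```text
11.9333 [0.49821302 0.26691335 0.22196983] [ 0.70081816  0.13962926 -0.4157858 ] [-0.89267627  0.20111021  0.36714023  1.66125699 -0.07287856  1.28695305
  1.05923801]
holder top [0.49558422 0.27089681 0.08      ] probe top [0.49534133 0.26989142 0.142     ]
can top [0.70794239 0.34670044 0.17      ] gear [0.67590246 0.23506881 0.022     ]
board [([287.5, 174.0], 0.9), ([389.8, 291.9], 0.9), ([336.4, 217.5], 0.75), ([289.6, 191.0], 0.35)]
pad [([278.6, 187.0], 0.94), ([366.1, 287.2], 0.88), ([323.0, 218.0], 0.82)]
board_grip [([391.8, 289.7], 0.71), ([286.3, 178.2], 0.58), ([339.8, 216.7], 0.58)]
probe [([288.1, 178.7], 0.19)]
holder [([199.8, 215.2], 0.57)]
stand [([286.8, 191.1], 0.22)]
spray_can [([173.2, 148.2], 0.93)]
board [([282.6, 255.3], 0.79), ([244.8, 307.2], 0.78), ([297.5, 207.6], 0.73)]
pad [([238.3, 288.2], 0.92), ([284.1, 208.5], 0.85), ([279.1, 250.2], 0.82)]
board_grip [([283.6, 252.9], 0.81), ([289.2, 205.2], 0.78), ([238.1, 296.4], 0.69)]
probe []
holder [([239.6, 189.0], 0.7)]
stand [([294.9, 217.9], 0.67)]
spray_can [([275.7, 168.2], 0.8)]
34 org [286.4 179.6] pad [277.7 192.8] grip [286.9 184.1]
34 org [291.3 209.8] pad [279.3 212. ] grip [286.5 204.8]
37 org [286.3 176.3] pad [277.6 189.5] grip [286.8 181.4]
37 org [293.5 208.5] pad [281.7 211. ] grip [288.3 203.8]
40 org [286.3 173.7] pad [277.5 186.6] grip [286.7 179.3]
40 org [295.2 207.3] pad [283.6 210.1] grip [289.7 203. ]
43 org [286.2 171.4] pad [277.4 184.2] grip [286.7 177.6]
43 org [296.7 206.3] pad [285.3 209.3] grip [290.8 202.4]
```

View pics/s6.png

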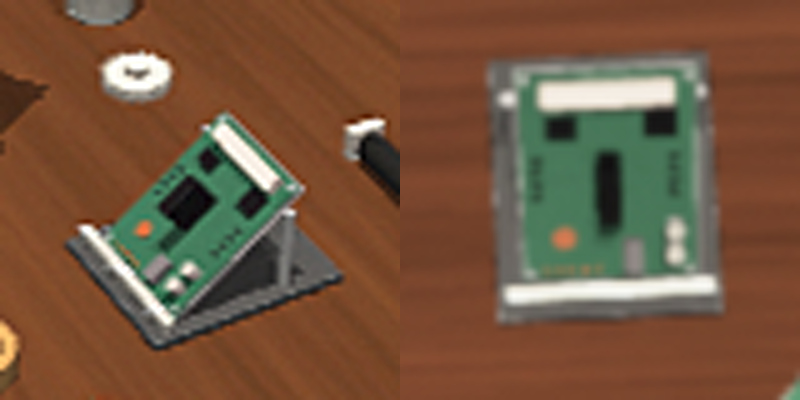

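Call:
jog_arm --pt "-2 2 -15" --pt "-2 2 -40" --pt "-2 2 -65" --pt "-2 2 -90" --pt "-2 2 -108" --pt "-2 2 -117" --pt "-2 2 -121" --pt "-2 2 -121" --pt "-2 2 -121" --turn '[0,0,0,0,0,0,0,0,0]'

```text
clock: 13.38
position: [0.4962, 0.2712, 0.1025]
ee_rot: [-0.001, 1.0, 0.002, 0.004]
ft_force: [0.5, 0.6, 0.0]
grip_width: 0.998
```

Call:
jog_arm --pt "0 0 0" --pt "0 0 0" --pt "0 0 0" --pt "0 0 0" --pt "0 0 0" --pt "0 0 0" --pt "0 0 0" --pt "0 0 0" --pt "0 0 0" --pt "0 0 0" --turn '[0,0,0,0,0,0,0,0,0,0]' --grip 5 --grip_force 30

```text
clock: 14.22
position: [0.4963, 0.2712, 0.1026]
ee_rot: [-0.001, 1.0, 0.002, 0.004]
ft_force: [-1.3, 0.6, 3.2]
grip_width: 0.203
```

Call:
jog_arm --pt "0 0 10" --pt "0 0 30" --pt "0 0 55" --pt "0 0 80" --pt "0 0 95" --pt "0 0 95" --pt "10 0 95" --pt "30 0 95" --pt "50 0 95" --pt "58 0 90" --pt "58 0 90" --pt "58 0 90" --turn '[0,0,0,0,0,0,0,0,0,0,0,0]'

```text
clock: 15.22
position: [0.5537, 0.2706, 0.1908]
ee_rot: [-0.001, 1.0, 0.001, 0.003]
ft_force: [0.4, 0.1, -1.7]
grip_width: 0.205
```

```bash
cat > pr.py <<'E'
from h import *
import sys
t=manip.camera("top"); s=manip.camera("side")
o=manip.get_obs();print(o["clock"],o["position"],o["ft_force"],o["torque"],o["grip_width"])
H=np.array(o["position"])+[0,0,.0187]
for c,n in((t,"t"),(s,"s")):
  for l in["probe","probe_tip","pad"]: print(n,l,[(np.round(d["at"],1).tolist(),round(d["confidence"],2)) for d in manip.pinpoint(c,l)])
for a in map(float,sys.argv[1:]):
    b=np.radians(a);d=np.array([np.sin(b),0,-np.cos(b)])
    print(a,"org s",proj(s,H+.0413*d).round(1),"tip s",proj(s,H+.1063*d).round(1),"org t",proj(t,H+.0413*d).round(1),"tip t",proj(t,H+.1063*d).round(1))
np.save("pics/s.npy",s["frame"]); np.save("pics/t.npy",t["frame"])
E
python3 pr.py 0 10
```

```text
15.3167 [0.55336069 0.27132261 0.19196613] [ 0.2591988   0.47694087 -0.80255213] [ 0.0093671   0.00461808 -0.05467314] 0.20625037671881224
t probe []
t probe_tip []
t pad [([274.6, 188.7], 0.91), ([322.3, 222.0], 0.83), ([365.3, 288.2], 0.76)]
s probe [([210.5, 154.0], 0.57), ([254.4, 152.3], 0.41)]
s probe_tip []
s pad [([281.2, 207.5], 0.85), ([277.3, 247.7], 0.69), ([238.0, 291.1], 0.57)]
0.0 org s [251.1 151.4] tip s [251.4 164.9] org t [190.2 184.1] tip t [194.5 189.4]
10.0 org s [252.7 150.9] tip s [255.4 163.4] org t [190.2 181.5] tip t [194.4 183.1]
```

Call:
jog_arm --pt "0 0 -15" --pt "0 0 -35" --pt "0 0 -50" --pt "0 0 -55" --pt "-8 0 -55" --pt "-16 0 -55" --pt "-23 0 -56" --pt "-30 0 -56" --pt "-36 0 -56" --pt "-42 0 -57" --pt "-49 0 -58" --pt "-49 0 -58" --turn '[0,0,0,0,0,0,0,0,0,0,0,0]' --grip_force 22

```text
clock: 16.62
position: [0.5048, 0.272, 0.136]
ee_rot: [-0.002, 1.0, 0.003, 0.005]
ft_force: [2.3, -0.2, 1.2]
grip_width: 0.207
```

```bash
python3 pr.py 0 10 20 30
```

```text
16.7167 [0.50509534 0.27179223 0.13579164] [2.02829848 0.25886718 0.29000923] [ 0.11028442 -0.49002489 -0.00842062] 0.20520200259850463
t probe []
t probe_tip [([174.9, 148.2], 0.31)]
t pad [([366.6, 287.2], 0.79), ([277.1, 185.7], 0.76), ([326.0, 219.5], 0.6)]
s probe [([362.8, 250.5], 0.66), ([247.5, 164.1], 0.36)]
s probe_tip [([240.9, 190.8], 0.21)]
s pad [([278.8, 250.6], 0.97), ([279.9, 209.0], 0.7), ([238.2, 286.0], 0.56)]
0.0 org s [240.7 166.1] tip s [241.3 179.1] org t [193.7 205.1] tip t [197.7 209.3]
10.0 org s [242.3 165.5] tip s [245.3 177.6] org t [193.7 202.6] tip t [197.6 203.2]
20.0 org s [243.9 164.7] tip s [249.1 175.5] org t [193.6 200.1] tip t [197.4 197.1]
30.0 org s [245.3 163.6] tip s [252.6 172.9] org t [193.4 197.7] tip t [196.9 191. ]
```

Call:
jog_arm --pt "-4 0 -1" --pt "-8 0 -3" --pt "-12 0 -5" --pt "-15 0 -7" --pt "-18 0 -9" --pt "-21 0 -11" --pt "-25 0 -13" --pt "-25 0 -13" --pt "-25 0 -13" --turn '[0,0,0,0,0,0,0,0,0]'

```text
clock: 17.77
position: [0.4795, 0.2713, 0.1215]
ee_rot: [-0.002, 1.0, 0.002, 0.003]
ft_force: [2.0, 0.8, 1.8]
grip_width: 0.203
```

Call:
jog_arm --pt "3 0 10" --pt "6 0 35" --pt "9 0 65" --pt "9 0 90" --pt "9 0 95" --pt "9 0 95" --pt "9 0 95" --turn '[0,0,0,0,0,0,0]' --grip_force 40

```text
clock: 18.35
position: [0.4878, 0.2712, 0.2158]
ee_rot: [-0.002, 1.0, 0.001, 0.003]
ft_force: [-0.4, 0.8, -1.9]
grip_width: 0.206
```

```bash
python3 pr.py 20 30 40 50; python3 - <<'E'
import numpy as np,cv2
s=np.load("pics/s.npy");t=np.load("pics/t.npy")
cr=np.hstack([cv2.resize(f[y:y+70,x:x+66],None,fx=6,fy=6,interpolation=2) for f,y,x in((s,115,205),(t,165,165))])
cv2.imwrite("pics/s7.png",cr[...,::-1])
E
```

```text
18.45 [0.48755467 0.27091592 0.21492641] [ 1.1399795   0.0336352  -0.78847244] [ 0.01098349  0.07722712 -0.03471292] 0.20520242468675484
t probe []
t probe_tip []
t pad [([326.6, 219.8], 0.74), ([366.4, 288.3], 0.69), ([276.0, 187.4], 0.58), ([289.5, 175.9], 0.51)]
s probe [([244.2, 145.5], 0.54)]
s probe_tip []
s pad [([281.7, 208.3], 0.88), ([279.1, 250.4], 0.74), ([235.5, 288.2], 0.63)]
20.0 org s [239.4 149.2] tip s [244.9 160.8] org t [188.5 200.4] tip t [192.7 197.2]
30.0 org s [240.8 148.2] tip s [248.5 158.1] org t [188.3 197.8] tip t [192.2 190.8]
40.0 org s [242.1 146.9] tip s [251.8 154.9] org t [188.  195.3] tip t [191.6 184.6]
50.0 org s [243.3 145.5] tip s [254.7 151.4] org t [187.6 193.1] tip t [190.7 178.9]
```

Call:
jog_arm --pt "0 -20 0" --pt "-2 -50 0" --pt "-4 -80 0" --pt "-6 -110 0" --pt "-8 -140 0" --pt "-10 -170 0" --pt "-11 -200 0" --pt "-11 -225 0" --pt "-11 -238 -20" --pt "-11 -242 -50" --pt "-11 -242 -75" --pt "-11 -242 -75" --turn '[0,0,0,0,0,0,0,0,0,0,0,0]'

```text
clock: 19.75
position: [0.4745, 0.0284, 0.1371]
ee_rot: [-0.001, 1.0, 0.001, -0.0]
ft_force: [-1.4, -0.1, -2.0]
grip_width: 0.205
```

```bash
python3 pr.py 30 35 40 45 50; python3 - <<'E'
from h import *
s=np.load("pics/s.npy");t=np.load("pics/t.npy")
cr=np.hstack([cv2.resize(f[y:y+75,x:x+w],None,fx=8,fy=8,interpolation=2) for f,y,x,w in((s,150,237,75),(t,160,262,25))])
cv2.imwrite("pics/s8.png",cr[...,::-1])
class C: pass
c=manip.camera("top");d=manip.camera("side")
print("pad tri",tri(c,(278,187.6),d,(283.8,210.8)))
E
```

```text
19.85 [0.47706252 0.02917553 0.14125905] [ 0.2224218   0.31446366 -0.01219817] [ 0.00606132 -0.04840867 -0.1148769 ] 0.2058487039861609
t probe [([103.7, 219.4], 0.37), ([211.9, 158.9], 0.32)]
t probe_tip []
t pad [([367.8, 289.6], 0.66), ([325.4, 220.9], 0.65)]
s probe [([272.8, 192.4], 0.42)]
s probe_tip []
s pad [([279.6, 249.3], 0.84), ([281.5, 207.1], 0.73), ([238.9, 287.9], 0.72)]
30.0 org s [267.2 196.9] tip s [274.7 206.1] org t [278.4 204. ] tip t [278.1 197.1]
35.0 org s [267.9 196.2] tip s [276.5 204.5] org t [278.4 202.8] tip t [278.  194.1]
40.0 org s [268.6 195.5] tip s [278.2 202.8] org t [278.3 201.7] tip t [277.9 191.3]
45.0 org s [269.3 194.8] tip s [279.9 200.9] org t [278.3 200.6] tip t [277.9 188.6]
50.0 org s [269.8 194. ] tip s [281.3 199.1] org t [278.3 199.6] tip t [277.8 185.9]
pad tri (array([0.5693053 , 0.02808066, 0.03005218]), np.float64(0.002281203726686436))
```

View pics/s8.png

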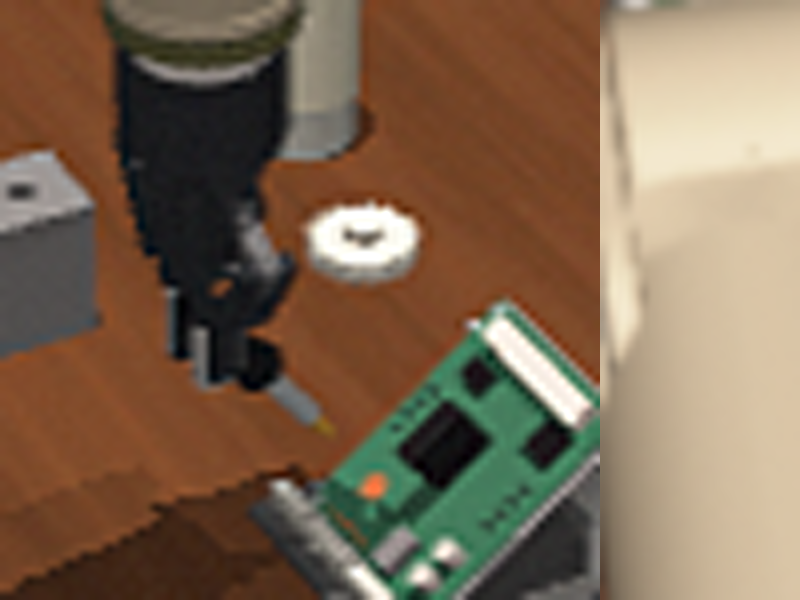

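Call:
jog_arm --pt "3 0 -8" --pt "7 0 -16" --pt "11 0 -24" --pt "14 0 -31" --pt "17 0 -36" --pt "18 0 -39" --pt "18 0 -39" --pt "18 0 -39" --pt "18 0 -39" --pt "18 0 -39" --turn '[0,0,0,0,0,0,0,0,0,0]'

```text
clock: 21.08
position: [0.4958, 0.0294, 0.103]
ee_rot: [-0.002, 1.0, 0.002, 0.004]
ft_force: [-0.7, 0.1, -0.9]
grip_width: 0.205
```

```bash
cat > fin.py <<'E'
from h import *
s=manip.camera("side")
o=manip.get_obs();p=np.array(o["position"]);F=np.array(o["ft_force"]);d=np.array([.643,0,-.766])
print(o["clock"],p.round(4),F.round(2),"axial",round(-F@d,2),o["torque"].round(3),o["grip_width"])
H=p+[0,0,.0187]; T=H+.1063*d; P=np.array([.570,.0288,.0315])
print("pad-tip along d %.4f u %.4f y %.4f"%((P-T)@d,(P-T)@[.766,0,.643],(P-T)[1]))
print("proj tip",proj(s,T),"pad",proj(s,P),"mm per px along u,y,d",[(proj(s,P+.01*np.array(v))-proj(s,P)).round(2).tolist() for v in((.766,0,.643),(0,1,0),d)])
f=cv2.cvtColor(s["frame"],cv2.COLOR_RGB2HSV)[195:218,268:296]; 
r=s["frame"][195:218,268:296].astype(int)
g=lambda lo,hi:cv2.inRange(f,lo,hi)
for n,m in(("orange",g((3,130,120),(16,255,255))),("brass",g((17,90,70),(34,255,255)))):
    y,x=np.nonzero(m); print(n,len(x),(x.mean()+268,y.mean()+195) if len(x) else "", list(zip((x+268).tolist(),(y+195).tolist()))[:30])
E
python3 fin.py
```

```text
21.1333 [0.4958 0.0295 0.103 ] [-0.03 -0.24 -0.74] axial -0.54 [-0.003  0.01  -0.011] 0.20764895798487643
pad-tip along d 0.0105 u -0.0012 y -0.0007
proj tip [282.24978736 209.01879582] pad [283.58917037 210.42865267] mm per px along u,y,d [[1.76, -1.87], [-1.27, -1.45], [1.38, 1.02]]
orange 117 (np.float64(278.94871794871796), np.float64(201.48717948717947)) [(277, 195), (278, 195), (279, 195), (289, 195), (290, 195), (291, 195), (276, 196), (277, 196), (278, 196), (279, 196), (280, 196), (284, 196), (285, 196), (286, 196), (288, 196), (289, 196), (274, 197), (275, 197), (276, 197), (277, 197), (278, 197), (279, 197), (280, 197), (281, 197), (285, 197), (286, 197), (287, 197), (288, 197), (289, 197), (276, 198)]
brass 7 (np.float64(281.2857142857143), np.float64(212.14285714285714)) [(281, 208), (281, 209), (282, 209), (283, 212), (279, 214), (281, 216), (282, 217)]
```

```bash
python3 - <<'E'
from h import *
s=manip.camera("side"); f=s["frame"]
print("cols",list(range(276,290)))
for y in range(204,216): print(y," ".join("%3d,%3d,%3d"%tuple(v) for v in f[y,276:290]))
E
```

```text
cols [276, 277, 278, 279, 280, 281, 282, 283, 284, 285, 286, 287, 288, 289]
204 117,119,118 117,119,121 108,105,105 107, 71, 52 123, 64, 28 129, 67, 35 125, 78, 46  90,112, 78  68,137,103  70,135,100  77,142,107  70,128, 95  25, 36, 29  22, 16, 21
205 102,106,108 109,112,112 114,116,116 112,108,107 117, 75, 56 123, 74, 43  93,114, 83  67,137,103  69,131, 99  74,136,100  67,122, 90  23, 31, 25  13,  9, 13  20, 18, 20
206 102, 76, 65  98,101,104 108,108,108 116,118,119 110,111,109  81, 86, 71  43, 98, 73  74,138,104  72,135,101  69,125, 93  47, 84, 63  11,  0,  3  21, 16, 20  31, 25, 29
207 123, 69, 35 108, 82, 67 103,106,107 110,110,111 113,114,115  84,102, 97  29, 77, 59  49, 99, 75  74,138,102  73,136,100  68,123, 91  36, 56, 45  16,  7, 12  16, 12, 15
208  69, 36, 19  68, 31, 13  74, 55, 44  91, 99, 96 123,105, 96 133,101, 48  76, 85, 51  28, 76, 61  45, 97, 74  70,136,101  73,134,100  64,121, 90  34, 55, 42   7,  2,  7
209  65, 29, 10  53, 30, 17  54, 62, 45  41, 88, 68  55, 85, 60 106, 86, 35 141, 95, 30 122, 78, 43 118, 89, 61  86,127, 93  71,134,100  75,136,101  74,135,101  51,
[... 339 characters left out ...]
  38, 67, 52
212 104,115,109  85,106, 94  41, 83, 64  46, 86, 67  43, 82, 63  32, 66, 51  53, 69, 52  89, 73, 50  71, 74, 52  37, 83, 62  42, 80, 60  36, 66, 51  34, 63, 48  38, 64, 51
213  97,113,100  43, 78, 54  68, 84, 57  38, 79, 58  31, 65, 50  38, 73, 55  43, 85, 64  44, 85, 66  44, 86, 65  44, 82, 61  37, 67, 50  38, 67, 52  38, 68, 50  36, 64, 48
214 111,108,101  79, 92, 82  48, 63, 42  73, 62, 42  30, 71, 53  46, 87, 66  45, 85, 64  46, 85, 63  44, 80, 60  36, 67, 51  34, 66, 48  36, 65, 49  33, 65, 50  51, 95, 72
215 130,125,118 140,136,127  44, 67, 55  68, 65, 43 121, 76, 46  60, 82, 58  43, 84, 63  43, 84, 63  46, 85, 62  38, 79, 57  31, 62, 47  42, 68, 55  48, 94, 67  73,134, 99
```

Call:
jog_arm --pt "2 0 -3" --pt "4 0 -5" --pt "5 -0.5 -7" --pt "7 -0.5 -9.5" --pt "8 -0.5 -10.5" --pt "8 -0.5 -10.5" --pt "8 -0.5 -10.5" --pt "8 -0.5 -10.5" --turn '[0,0,0,0,0,0,0,0]'

```text
clock: 21.85
position: [0.5037, 0.029, 0.0925]
ee_rot: [-0.002, 1.0, 0.002, 0.004]
ft_force: [-0.9, 0.3, 0.7]
grip_width: 0.207
```

```bash
for i in 1 2 3; do python3 fin.py | head -2; done
```

```text
21.9 [0.5036 0.029  0.0925] [-1.29  0.78 -0.33] axial 0.57 [0.155 0.397 0.027] 0.20533106562195033
pad-tip along d -0.0026 u -0.0004 y -0.0002
21.95 [0.5036 0.029  0.0925] [-0.93  1.39  1.12] axial 1.45 [0.09  0.323 0.029] 0.20320451034889145
pad-tip along d -0.0026 u -0.0004 y -0.0002
22.0 [0.5036 0.029  0.0925] [-1.7   0.05  0.72] axial 1.64 [0.074 0.325 0.011] 0.20731525529676792
pad-tip along d -0.0026 u -0.0004 y -0.0002
```

Call:
jog_arm --pt "1 0 -1" --pt "2 0 -2" --pt "2.5 0 -3" --pt "2.5 0 -3" --pt "2.5 0 -3" --pt "2.5 0 -3" --turn '[0,0,0,0,0,0]'

```text
clock: 22.5
position: [0.5061, 0.029, 0.0895]
ee_rot: [-0.002, 1.0, 0.002, 0.004]
ft_force: [-1.9, 0.9, 0.3]
grip_width: 0.206
```

```bash
for i in 1 2 3 4 5 6 7; do python3 fin.py | head -2; done; python3 tilt.py | head -5; python3 - <<'E'
from h import *
t=manip.camera("top")
for l in["board","pad","probe"]: print(l,[(np.round(d["at"],1).tolist(),round(d["confidence"],2)) for d in manip.pinpoint(t,l)])
f=manip.camera("side")["frame"]
print("cols",list(range(278,289)))
for y in range(205,214): print(y," ".join("%3d,%3d,%3d"%tuple(v) for v in f[y,278:289]))
E
```

```text
22.55 [0.5061 0.029  0.0895] [-2.71  0.13  1.47] axial 2.87 [0.124 0.621 0.047] 0.2048250849692602
pad-tip along d -0.0065 u -0.0004 y -0.0002
22.6 [0.5061 0.029  0.0895] [-3.01  0.81  1.07] axial 2.75 [0.147 0.625 0.04 ] 0.19882786860750998
pad-tip along d -0.0065 u -0.0004 y -0.0002
22.65 [0.5061 0.029  0.0895] [-2.44  0.46  1.3 ] axial 2.56 [0.128 0.656 0.034] 0.20718135806088633
pad-tip along d -0.0065 u -0.0004 y -0.0002
22.7 [0.5061 0.029  0.0895] [-2.33 -0.17  1.28] axial 2.48 [0.153 0.57  0.062] 0.20524469459126932
pad-tip along d -0.0065 u -0.0004 y -0.0002
22.75 [0.5061 0.029  0.0895] [-2.96  1.75  0.91] axial 2.6 [0.17  0.603 0.027] 0.20737411016165755
pad-tip along d -0.0065 u -0.0004 y -0.0002
22.8 [0.5061 0.029  0.0895] [-2.46  0.68  2.66] axial 3.62 [0.141 0.664 0.039] 0.20211340793544808
pad-tip along d -0.0065 u -0.0004 y -0.0002
22.85 [0.5061 0.029  0.0895] [-3.65 -0.06  1.01] axial 3.12 [0.109 0.65  0.001] 0.21002355062974246
pad-tip along d -0.0065 u -0.0004 y -0.0002
22.9 [0.50611685 0.02901815 0.08953644] [-3.30971253  1.13595501  0.45828701] [0.11921121 0.57766
[... 1188 characters left out ...]
, 81, 60  24, 37, 31
209  56, 64, 45  54, 88, 73  94, 94, 91 112,106,108 117,114,118 123,109,109 118, 78, 50  59, 80, 58  44, 85, 64  48, 89, 65  55,101, 74
210  43, 88, 64  39, 85, 62  47, 83, 66  80, 91, 87 111,105, 99 138,104, 63 150, 92, 42  90, 84, 60  41, 85, 63  45, 85, 64  44, 82, 60
211  43, 86, 63  46, 86, 64  44, 85, 65  55, 81, 57  99, 64, 39 139, 67, 31 145, 78, 48  61, 84, 62  43, 86, 65  45, 82, 61  41, 70, 53
212  41, 82, 62  48, 88, 67  43, 83, 63  32, 68, 52  52, 69, 50  92, 74, 51  81, 78, 52  39, 86, 66  41, 81, 61  41, 70, 53  40, 69, 52
213  66, 78, 54  36, 68, 52  35, 68, 51  33, 66, 50  39, 74, 58  43, 86, 64  43, 85, 64  42, 80, 61  37, 68, 51  40, 68, 52  39, 69, 53
```

```bash
python3 -c "
from h import *
print(manip.hand_in()); o=manip.get_obs(); print(o['clock'],o['position'],o['ft_force'])"
```

```text
the job is handed in; nothing more can be done
None
the job is handed in; nothing more can be done
```

The board is leaning in the test stand and the probe is held pressed on its copper pad. I handed the job in at about 23 s of the 54 s allowed, and the hand-in gives no verdict.

- **Board:** I picked the middle-sized board, which measured 111 x 141 mm. I tipped it against the crossbar while lowering it, seated it behind the lip and released it. Pictures from both cameras fitted a slope of about 40° and a position in the middle of the stand.
- **Probe:** I gripped it and lifted it clear of the holder. I then tilted it in the jaws to about 38–40° against the holder's top edge, and pressed it on the pad square to the board.
- **Tip position:** The last side picture showed the brass tip on the pad centre, within about 2–3 mm. The arm hid the pad from the top camera, so only the side view confirms this.
- **Plunger depth:** The two estimates differ somewhat. Arm position gives about 6.5 mm in. Force gives about 8–9 mm, from roughly 3.4 N once the probe's weight is allowed for. Both are inside the 3–12 mm and 0.8–6 N limits.
- **Side force:** The measured force pointed about 54° from vertical instead of 40°, so there is some sideways friction at the tip. I left it as it was.
- **Other things on the bench:** I saw no contact with any of them, but I did not measure their positions again at the end.

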